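# Reset the end stop of a tube labelling jig and seat a tube on it

### The job

The end stop of the tube labelling jig was left too far forward, for a shorter tube, and its screw feed has slack: crank the handwheel back until the stop itself stands behind the setting mark, then bring it forward again to the mark so that the slack is taken up, with the dial's zero line under the index and the stop's pointer on the long line of the scale. Then lift the tube from its rest, lay it in the jig's two V supports with its round foot toward the stop, slide it along against the stop and press it home with a firm fingertip push of about 10 N, never over 15 N, which can crack the glass. Let go, leaving the tube on the stop, the stop on its mark and the other things where they are.

Things in the scene. Friction and masses are not known exactly. Their poses are not given: they have to be found in the camera images.
- jig: tube labelling jig, fixed; aluminium plate 96 x 220 mm. From its -y end: handwheel, bearing block (top 86 mm), stop carriage on a slideway, two grey V supports (tops 63 mm) with a low label plate beside them (31 mm, at -x). Origin: centre of the underside; y runs along screw and tube, from handwheel to V supports; z up
- stop_slide (a joint): position of the stop carriage along jig +y (m, -0.014 to 0.026); 0 = the mark, pointer on the long line of the scale. Turning the wheel clockwise (seen along jig +y) drives it to +y, 2.5 mm per rad (15.7 mm a turn), with 1.6 rad (4 mm) of slack at every reversal, in which the wheel turns and the stop stays. Starts 8 to 18 mm ahead of the mark. Slides with 20 N of friction
- dial_zero (a point): the zero line on the aluminium dial that turns with the handwheel: 21 mm from the wheel axis, at the same angle round it as the crank handle. With stop and dial on the mark it is straight up, under the index on the bearing block. With the slack taken up forward, wheel angle w = stop_slide / 0.0025 rad (clockwise from up; x = 21 sin w, z = 21 cos w mm from the axis, in jig axes)
- wheel_axis (a point): point on the handwheel's axis, 60 mm above the bench, at the middle of the handle's length (jig x 0, y -159 mm); fixed in the jig. The steel wheel itself is 36 mm in radius and spans jig y -142 to -125 mm
- crank_grip (a point): middle of the crank handle: a black sleeve, 13 mm thick and 38 mm long, that spins freely on a pin parallel to the wheel axis and 28 mm off it, and points away from the wheel (-y of the jig). Turning takes about 0.5 N at the handle in the slack and 3 to 4 N when it drives the stop; the wheel stays where it is left
- vee_line (a point): point on the axis that a tube has when it lies in the V supports, 60 mm above the bench, midway between them (jig y 47.5 mm). The supports are 8 mm thick, centred 25.5 mm either side of this point; between them there is nothing higher than 31 mm
- stop_face (a point): centre of the round rubber end face, 12 mm wide, of the stop pin; it looks to +y of the jig, lies on the tube's line and moves with the stop; at the mark it is at jig y 10 mm
- tube: capped sample tube, 12.8 mm thick glass, 92 mm long with its wider cap (the last 20 mm), 12 g. Origin at the centre of its round foot; its z axis runs along the tube to the cap
- tube_rest: low white rest, 46 x 74 mm, fixed. The tube first lies on it along the rest's y axis, cap toward +y, foot at y -43 mm, its axis 34 mm above the bench, in two V supports 8 mm thick, centred 27 mm either side of the rest's origin (centre of its underside)
- label_roll: white roll, 62 mm wide, 19 mm high, bystander
- pot: white-lidded specimen pot, 62 mm wide and high, bystander
- stain: brown bottle, 36 mm wide, 85 mm high, bystander
- timer: square bench timer, 62 mm, 17 mm high, bystander
- marker: felt marker, 136 mm long, bystander
- canister: strip canister, 40 mm wide, 85 mm high, bystander
- meter: hand-held meter, 62 x 125 mm, bystander

How it is judged:
By the outcome, as a careful person would: the job done as asked, in the order asked, and still so for the second after the job is handed in, with the robot touching nothing.
It also fails if it takes over 72 s, if anything falls off the work surface, if the arm or the gripper's body presses on something with over 40 N, if the wrist force passes 120 N, or if a joint passes its speed limit or range.

### The arm

A 6-joint arm with a two-finger parallel gripper is mounted at the origin on a cart in front of the work surface, level with it; the furniture and walls round the work are solid. World frame = base frame: x ahead of the robot, y to its left, z up, the work surface at z = 0. Lengths are in mm, angles in rad, forces in N, time in s.
With the tool pointing down it reaches from about 300 to 775 mm from the base axis. Payload 14.6 kg.
Tool frame: the origin (TCP) lies on the centre line of the jaws, within the pads' length; the fingertips stand 19 mm ahead of it and the grasp point (between the pads) is the TCP (bot.tip_reach is the distance from the TCP to the fingertips, in mm); z points along the fingers, y is the line along which they close (so a half turn about z gives the same grasp; the last joint's range is limited). The gripper opens to 85 mm and grips with 20 to 120 N. Pads are 22 mm wide; open, the fingers measure 114 mm over their backs; the gripper's body (76 mm by 85 mm) begins 54 mm behind the grasp point. The pads swing forward as they close: fully open they stand 13 mm farther back than shut.
Start: joints at [-0.067, 0.3, 1.521, -0, 1.321, -0.067], TCP at [549.991, -0.002, 250.281] pointing down, gripper open.
Joint ranges: [-3.03, 3.03], [-0.79, 2.21], [0.23, 2.52], [-1.04, 4.18], [0, 3.07], [-2.55, 2.55]. Speed limits (rad/s): [2.22, 2.22, 2.57, 3.14, 3.14, 3.14].

### API

Orientations are given as a unit quaternion [w, x, y, z].
In Python, from rig import bot gives the robot as it stands. Calls block until the motion is done:
- bot.move_to(position, orientation): joint-space move of the TCP to a pose.
- bot.servo_line(position, attitude=None, speed=150, until_force=None): straight line of the TCP; attitude=None keeps the orientation; speed is the mean speed in mm/s. With until_force (N) it stops when the force on the tool has changed by that much, and returns True; else False.
- bot.move_joints(angles): joint-space move.
- bot.move_gripper(opening, grip_force=None): finger opening in mm; grip_force is the grip in N (None keeps the last); returns when the fingers have stopped.
- bot.dwell(seconds).
- bot.ik(position, orientation): joint angles nearest the present ones, or None.
- bot.read_state(): the state.
- bot.read_camera(name): name is "scene" or "side" or "wrist"; returns a dict with "image" (420x560x3 uint8, blue, green, red), "depth" (420x560 float32, mm along the optical axis (not along the pixel's ray), 0 where there is no reading), "fovy" (degrees; the focal length in pixels is half the picture's height over the tangent of half this angle, whatever the lens; pixels are square), "cx", "cy" (the principal point, pixels), "eye" and "attitude" of the camera in the world; the wrist camera has in their place "mount" (4x4, takes a point from camera to tool coordinates, whose origin is the TCP and whose axes are the flange's). Camera axes: x right, y down, z forward; pixel columns grow to the right and rows downward; lengths in mm; the calibration is good to about 2 mm. A picture is of the moment at which its call begins: read the wrist's pose just before it.
A pose or a line that the arm cannot do raises bot.MotionError and nothing moves.
- bot.finish_job(): hands the job in; it is judged then, once.
The state is a dict: "clock": time; "joint_positions": joint angles; "qvel": joint speeds; "effort": joint torques, N m; "ee_pos": TCP position; "tool_rot": TCP orientation; "ft_force": force on the tool from outside, world axes, zero at the start; "moment": the same for the moment, N m; "grip_width": finger opening in mm; "grip_force": force on a finger pad.
Only numpy, scipy, OpenCV 4.12 (cv2) and the standard library are available. Lean on these libraries where they do the work, as an engineer would, in place of code of your own. Each camera call takes 0.05 s, during which the arm holds its last target. There are 200 camera calls.

## Working session

There is one attempt and no reset: what is moved stays moved. The work goes in short steps, each a Python script; the robot and the scene stay as the last script left them, time stands still between calls to the robot, and variables do not carry over. Pictures are saved under pics/ and viewed, at most 10 in all, crops included, and the job is handed in when it is done.

```bash
ls; mkdir -p pics
python3 - <<'E'
from rig import bot
import cv2,numpy as np
for n in ("scene","side"):
    c=bot.read_camera(n); cv2.imwrite(f"pics/{n}0.png",c["image"]); np.savez(f"{n}0.npz",**c)
    print(n,c["fovy"],c["cx"],c["cy"],c["eye"],c["attitude"])
c=bot.read_camera("wrist");cv2.imwrite("pics/wrist0.png",c["image"]);np.savez("wrist0.npz",**c);print(c["mount"],c["fovy"],c["cx"],c["cy"])
print(bot.read_state(), bot.tip_reach)
E
```

```text
pics
scene 48.13951731246249 276.1735572254865 214.13430035818766 [-460.41269564 -756.33380385  863.68908749] [-0.43306513  0.77468928 -0.40625572  0.21741065]
side 45.44451690408503 279.08147684265253 205.47006586183198 [573.16475824 995.53397161 707.0885119 ] [-0.00459238  0.02986694  0.86660668 -0.49807604]
[[-3.66035248e-04 -9.56541799e-01 -2.91595015e-01  7.30642972e+01]
 [ 9.99999760e-01 -1.78721706e-04 -6.69011361e-04  5.11893900e-01]
 [ 5.87822972e-04 -2.91595190e-01  9.56541635e-01 -1.24596749e+02]
 [ 0.00000000e+00  0.00000000e+00  0.00000000e+00  1.00000000e+00]] 59.81003177580679 280.70092476370957 208.34201414113053
{'clock': 0.15, 'joint_positions': array([-6.66096864e-02,  3.00386081e-01,  1.52144821e+00, -5.32765853e-06,
        1.32068106e+00, -6.65870497e-02]), 'qvel': array([-5.66159553e-04, -1.46917333e-03, -3.34061505e-03, -1.47901739e-03,
       -1.34686263e-06, -3.13439021e-04]), 'effort': array([ 1.15317634e-03, -5.43663168e+01, -3.61884356e+01, -9.07762978e-05,
        3.16729136e-03,  4.75633647e-05]), 'ee_pos': array([5.49840398e+02, 1.21772292e-03, 2.49824152e+02]), 'tool_rot': array([-3.45510185e-04,  7.07114242e-01,  7.07099170e-01, -3.05731964e-04]), 'ft_force': array([-0.82462798, -0.05458235, -0.13498228]), 'moment': array([-0.00267319,  0.01308695,  0.03857937]), 'grip_force': 0.0, 'grip_width': 85.60914310390987} 19.0
```

View pics/scene0.png

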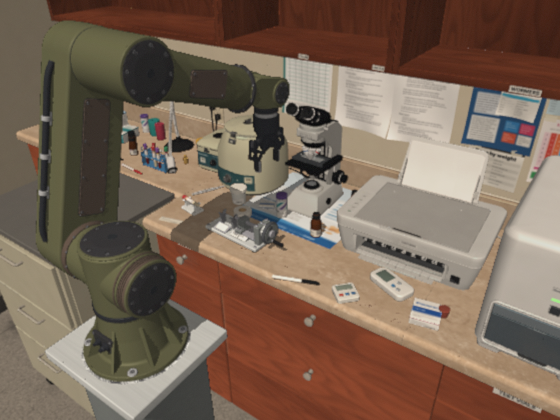

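View pics/side0.png

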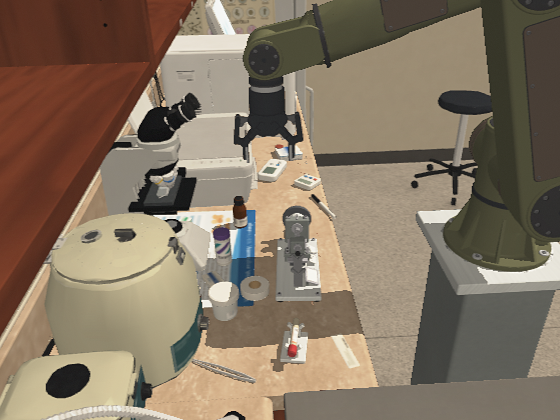

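View pics/wrist0.png

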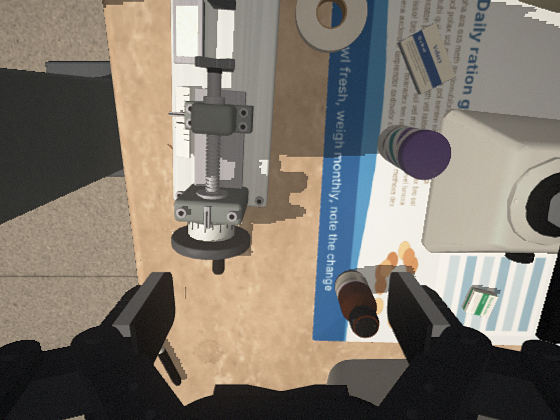

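The wrist view looks down on the jig: wheel at (210,240), handle at (218,267), stop carriage at (218,117), and +y is up in the image. The side view shows the jig at (298,265) and the rest with the red-capped tube at (293,345). I'll deproject key points, then take closer wrist views.

```bash
cat > h.py <<'E'
import numpy as np,cv2
from scipy.spatial.transform import Rotation as R
def rot(q): return R.from_quat([q[1],q[2],q[3],q[0]]).as_matrix()
def quat(M): q=R.from_matrix(M).as_quat(); return np.array([q[3],*q[:3]])
def cam(c,st=None):
    f=210/np.tan(np.radians(float(c["fovy"])/2))
    if "mount" in c:
        T=np.eye(4);T[:3,:3]=rot(st["tool_rot"]);T[:3,3]=st["ee_pos"];T=T@c["mount"];return f,T[:3,:3],T[:3,3]
    return f,rot(c["attitude"]),np.array(c["eye"])
def ray(c,st,u,v):
    f,M,e=cam(c,st); return e,M@np.array([(u-c["cx"])/f,(v-c["cy"])/f,1.])
def onz(c,st,u,v,z):
    e,d=ray(c,st,u,v); return e+d*(z-e[2])/d[2]
def dep(c,st,u,v,k=1):
    e,d=ray(c,st,u,v); p=c["depth"][int(v)-k:int(v)+k+1,int(u)-k:int(u)+k+1]; p=p[p>0]
    return e+d*np.median(p) if p.size else e*np.nan
def proj(c,st,p):
    f,M,e=cam(c,st); q=M.T@(np.array(p)-e); return f*q[0]/q[2]+c["cx"],f*q[1]/q[2]+c["cy"]
def cloud(c,st):
    f,M,e=cam(c,st); v,u=np.mgrid[:420,:560]; d=c["depth"]
    P=np.stack([(u-c["cx"])/f*d,(v-c["cy"])/f*d,d],-1)@M.T+e; P[d<=0]=np.nan; return P
def save(bot,name):
    import pickle
    st=bot.read_state();c=bot.read_camera("wrist");pickle.dump((c,st),open(name+".pkl","wb"));cv2.imwrite(f"pics/{name}.png",c["image"]);return c,st
E
python3 - <<'E'
from h import *
w=dict(np.load("wrist0.npz")); st=dict(ee_pos=np.array([549.84,0,249.82]),tool_rot=np.array([-3.455e-4,.707114,.7071,-3.06e-4]))
for n,u,v in [("wheel",210,240),("handle",218,262),("handleend",219,271),("block",212,200),("carr",218,117),("plateR",262,200),("plateL",176,180),("plR2",270,60),("bench",290,240),("roll",331,20)]: print(n,dep(w,st,u,v).round(1))
s=dict(np.load("side0.npz"))
for n,u,v in [("cap",293,350),("tube",294,335),("rest",286,360),("roll",255,288),("pot",222,298),("jigend",300,296)]: print(n,dep(s,None,u,v).round(1))
E
```

```text
wheel [489.1 -44.7  81.7]
handle [486.8 -85.6  39. ]
handleend [487.3 -95.7  38.8]
block [491.7 -10.4  76.3]
carr [499.9  57.8  74. ]
plateR [531.1 -26.1  20.4]
plateL [445.2  -6.2  17.1]
plR2 [540.2 105.3  17.4]
bench [ 5.601e+02 -7.730e+01  4.000e-01]
roll [596.4 141.2   0.7]
cap [527.3 361.8  41. ]
tube [522.5 324.   39.3]
rest [539.4 349.4   3.7]
roll [592.4 159.   18.2]
pot [656.  234.9  60.1]
jigend [498.9 188.2  14.5]
```

Run:
```python
from rig import bot
from h import *
q=[0,.70710678,.70710678,0]
bot.move_to([500,40,230],q);save(bot,"w1")
bot.move_to([525,375,220],q);save(bot,"w2")
print(bot.read_state()["clock"])
a,b=cv2.imread("pics/w1.png"),cv2.imread("pics/w2.png")
cv2.imwrite("pics/w12.png",np.hstack([a[:,150:450],b[:,130:430]]))
```

```text
1.8917
```

View pics/w12.png

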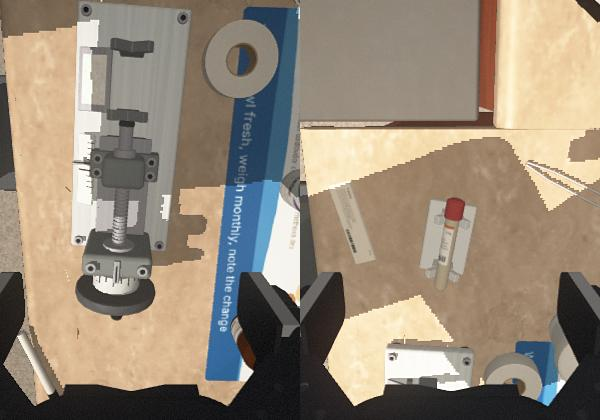

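Run:
```python
from h import *
import pickle
for n,roi in (("w1",(430,-160,580,240)),("w2",(480,270,580,420))):
    c,st=pickle.load(open(n+".pkl","rb")); P=cloud(c,st)
    m=(P[...,0]>roi[0])&(P[...,0]<roi[2])&(P[...,1]>roi[1])&(P[...,1]<roi[3])
    h=np.histogram(P[m][:,2],np.arange(-3,100,3)); print(n,dict(zip(h[1].astype(int),h[0])))
    hv=cv2.applyColorMap((np.clip(np.nan_to_num(P[...,2]),0,100)*2.5).astype(np.uint8),cv2.COLORMAP_JET)
    cv2.imwrite(f"pics/{n}h.png",hv)
    zs=((8,24),) if n=="w1" else ((3,14),(15,60))
    for lo,hi in zs:
        k=(m&(P[...,2]>lo)&(P[...,2]<hi)).astype(np.uint8)
        _,L,S,_=cv2.connectedComponentsWithStats(k); i=1+S[1:,4].argmax()
        pts=P[L==i][:,:2].astype(np.float32); print(lo,hi,len(pts),np.median(P[L==i][:,2]),cv2.minAreaRect(pts))
c,st=pickle.load(open("w1.pkl","rb")); P=cloud(c,st)
for lo,hi,y0,y1 in ((54,66,95,130),(54,66,135,190),(25,33,60,240),(66,80,20,90),(78,92,-40,20),(88,100,-80,-20),(20,100,-110,-72)):
    k=(P[...,0]>430)&(P[...,0]<560)&(P[...,1]>y0)&(P[...,1]<y1)&(P[...,2]>lo)&(P[...,2]<hi); p=P[k]
    if len(p): print(lo,hi,y0,y1,len(p),"mean",p.mean(0).round(1),"rng",np.percentile(p,2,0).round(1),np.percentile(p,98,0).round(1))
big=cv2.resize(c["image"][90:330,200:320],None,fx=2.4,fy=2.4,interpolation=cv2.INTER_CUBIC)
c2,_=pickle.load(open("w2.pkl","rb"))
b2=cv2.resize(c2["image"][180:310,220:330],None,fx=4,fy=4,interpolation=cv2.INTER_CUBIC)[:576]
b2=np.vstack([b2,np.zeros((576-b2.shape[0],b2.shape[1],3),np.uint8)])
cv2.imwrite("pics/z1.png",np.hstack([big,b2])); print(big.shape,b2.shape)
```

```text
w1 {np.int64(-3): np.int64(3841), np.int64(0): np.int64(17684), np.int64(3): np.int64(57), np.int64(6): np.int64(37), np.int64(9): np.int64(30), np.int64(12): np.int64(290), np.int64(15): np.int64(12937), np.int64(18): np.int64(2011), np.int64(21): np.int64(1499), np.int64(24): np.int64(1022), np.int64(27): np.int64(1272), np.int64(30): np.int64(2365), np.int64(33): np.int64(151), np.int64(36): np.int64(146), np.int64(39): np.int64(462), np.int64(42): np.int64(258), np.int64(45): np.int64(240), np.int64(48): np.int64(110), np.int64(51): np.int64(219), np.int64(54): np.int64(301), np.int64(57): np.int64(318), np.int64(60): np.int64(597), np.int64(63): np.int64(927), np.int64(66): np.int64(770), np.int64(69): np.int64(416), np.int64(72): np.int64(1360), np.int64(75): np.int64(414), np.int64(78): np.int64(639), np.int64(81): np.int64(1352), np.int64(84): np.int64(472), np.int64(87): np.int64(259), np.int64(90): np.int64(198), np.int64(93): np.int64(283), np.int64(96): np.int64(130)}
8 24 14279 17.061247748584037 ((495.194580078125, 78.24533081054688), (219.21531677246094, 96.23326873779
[... 1165 characters left out ...]
5), (90.66412353515625, 32.242740631103516), 79.75160217285156)
54 66 95 130 392 mean [496.6  99.5  60.1] rng [481.4  95.3  54.2] [512.  103.9  65. ]
54 66 135 190 457 mean [500.3 150.1  59.9] rng [485.2 145.8  54.3] [515.6 154.6  64.2]
25 33 60 240 2191 mean [478.  108.4  28.8] rng [458.2  65.5  25.2] [515.3 151.3  32. ]
66 80 20 90 1684 mean [493.7  57.7  71.9] rng [478.   25.9  66.1] [509.5  86.   75.3]
78 92 -40 20 1879 mean [488.  -20.8  82.7] rng [461.3 -38.7  78.5] [515.   -9.4  87.4]
88 100 -80 -20 739 mean [485.8 -50.1  93.2] rng [464.4 -56.4  88.2] [507.4 -45.8  97.2]
20 100 -110 -72 42 mean [485.2 -96.5  38.5] rng [480.1 -99.7  35.4] [490.2 -93.9  40.3]
(576, 288, 3) (576, 440, 3)
```

View pics/z1.png

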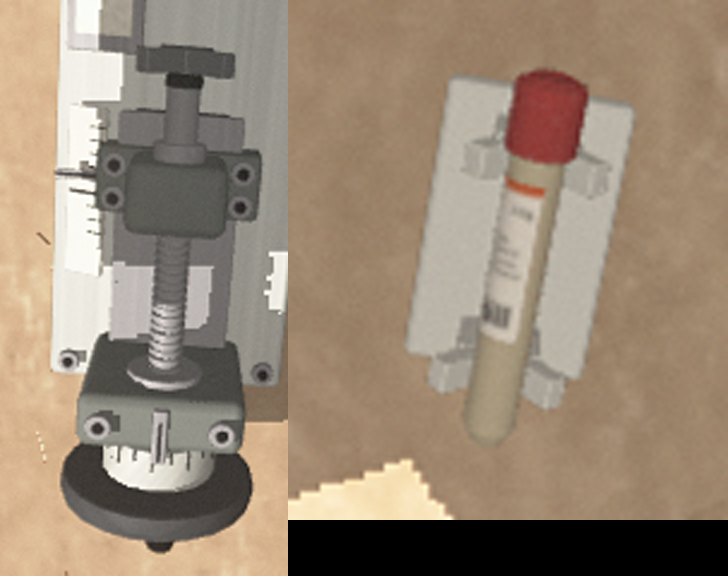

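```bash
cat >> h.py <<'E'
YJ=np.array([.0721,.9974,0]);XJ=np.array([.9974,-.0721,0]);ZJ=np.array([0,0,1.]);OJ=np.array([495.1,77.9,0])
def J(x,y,z): return OJ+XJ*x+YJ*y+ZJ*z
def toJ(p): d=np.array(p)-OJ; return np.array([d@XJ,d@YJ,d[2]])
T=np.radians(33)
QC=quat(np.column_stack([YJ*np.cos(T)+ZJ*np.sin(T),XJ,YJ*np.sin(T)-ZJ*np.cos(T)]))
ZT=YJ*np.sin(T)-ZJ*np.cos(T)
def crank(w,r=28.,back=2.,y=-166.,dx=0,dz=0): return J(r*np.sin(w)+dx,y,60+r*np.cos(w)+dz)-ZT*back
E
python3 - <<'E'
from rig import bot
from h import *
import pickle
c,st=pickle.load(open("w1.pkl","rb"))
px=lambda u,v:(200+u/2.4,90+v/2.4)
print("rubber",toJ(onz(c,st,*px(185,75),66)).round(1))
for n,u,v in (("pointer tip",60,172),("pointer base",92,173),("longline",75,191),("V face",185,62)):
    print(n,toJ(dep(c,st,*px(u,v))).round(1), [toJ(onz(c,st,*px(u,v),z)).round(1)[1] for z in (17,60,66)])
P=cloud(c,st);k=(P[...,1]<-72)&(P[...,1]>-110)&(abs(P[...,0]-485)<12)&(P[...,2]>20);print("handle",[toJ(p).round(1) for p in (P[k].mean(0),P[k].max(0))])
for w in np.arange(3.05,-3.3,-.4):
    q=bot.ik(crank(w),QC); print(round(w,2), None if q is None else q.round(2))
E
```

```text
rubber [ 0.7 17.9 66. ]
pointer tip [-42.8 -22.   35.2] [np.float64(-25.3), np.float64(-17.5), np.float64(-16.4)]
pointer base [-31.  -21.4  35.9] [np.float64(-24.8), np.float64(-17.0), np.float64(-16.0)]
longline [-38.3 -30.7  25.2] [np.float64(-32.3), np.float64(-23.6), np.float64(-22.4)]
V face [ 0.3 21.3 52.5] [np.float64(19.5), np.float64(21.6), np.float64(21.9)]
handle [array([   2.7, -174.6,   38.5]), array([   7.6, -171.7,   40.4])]
3.05 [-0.49  0.59  1.78  0.59  1.11 -0.78]
2.65 [-0.48  0.6   1.75  0.59  1.12 -0.76]
2.25 [-0.47  0.6   1.72  0.59  1.14 -0.74]
1.85 [-0.47  0.59  1.71  0.58  1.16 -0.72]
1.45 [-0.47  0.58  1.7   0.58  1.17 -0.71]
1.05 [-0.47  0.55  1.71  0.57  1.19 -0.7 ]
0.65 [-0.48  0.53  1.73  0.57  1.2  -0.7 ]
0.25 [-0.48  0.5   1.75  0.56  1.2  -0.71]
-0.15 [-0.49  0.48  1.78  0.56  1.2  -0.72]
-0.55 [-0.5   0.47  1.81  0.56  1.18 -0.73]
-0.95 [-0.51  0.47  1.84  0.57  1.17 -0.75]
-1.35 [-0.51  0.48  1.85  0.57  1.14 -0.77]
-1.75 [-0.51  0.51  1.85  0.58  1.13 -0.79]
-2.15 [-0.51  0.53  1.84  0.58  1.11 -0.79]
-2.55 [-0.5   0.56  1.82  0.59  1.1  -0.79]
-2.95 [-0.49  0.58  1.8   0.59  1.1  -0.79]
```

Run:
```python
from rig import bot
from h import *
def p(n):
    s=bot.read_state();print(n,round(s["clock"],2),"J",toJ(s["ee_pos"]).round(1),"F",s["ft_force"].round(1),"g",round(s["grip_width"],1),round(s["grip_force"],1))
w=3.05
bot.move_to(crank(w,back=170),QC)
bot.move_gripper(36,25)
bot.servo_line(crank(w,back=50),speed=150); p("pre")
print(bot.servo_line(crank(w),speed=60,until_force=8)); p("in")
bot.move_gripper(5,25); p("grip")
save(bot,"w3")
```

```text
pre 5.39 J [   2.9 -193.7   74.7] F [-0.2 -0.3 -0.5] g 35.7 0.0
False
in 6.34 J [   2.8 -167.3   34. ] F [ 0.9 -0.   0.3] g 35.7 0.0
grip 6.67 J [   2.7 -167.3   34.1] F [-1.2 -2.2  3.6] g 11.7 24.6
```

Run:
```python
from rig import bot
from h import *
def p(n):
    s=bot.read_state();f=s["ft_force"];print(n,round(s["clock"],2),"J",toJ(s["ee_pos"]).round(1),"Fxyz_jig",(f@XJ).round(1),(f@YJ).round(1),f[2].round(1),"g",round(s["grip_width"],1));return np.linalg.norm(f)
for w in np.arange(3.05-.35,-3.4,-.35):
    bot.servo_line(crank(w),speed=70)
    if p(round(w,2))>45: break
c,st=save(bot,"w4");s=bot.read_camera("side");cv2.imwrite("pics/s4.png",s["image"])
```

```text
2.7 7.01 J [  12.5 -167.3   36.8] Fxyz_jig -2.9 -3.4 5.6 g 11.8
2.35 7.3 J [  20.1 -167.3   42.4] Fxyz_jig -4.1 -3.6 4.7 g 11.7
2.0 7.59 J [  25.4 -167.3   50.2] Fxyz_jig -4.9 -4.0 1.9 g 12.0
1.65 7.88 J [  27.8 -167.3   59.6] Fxyz_jig -3.5 -3.9 2.0 g 11.7
1.3 8.18 J [  26.9 -167.3   69.3] Fxyz_jig -3.3 -4.6 -0.4 g 11.5
0.95 8.47 J [  22.8 -167.3   78.1] Fxyz_jig -1.7 -5.5 -0.8 g 11.8
0.6 8.76 J [  16.  -167.2   84.8] Fxyz_jig -0.7 -5.3 0.3 g 12.1
0.25 9.05 J [   7.3 -167.2   88.9] Fxyz_jig -0.1 -5.5 1.1 g 11.6
-0.1 9.34 J [  -2.5 -167.3   89.8] Fxyz_jig -0.8 -5.9 4.1 g 11.8
-0.45 9.63 J [ -12.1 -167.3   87.1] Fxyz_jig -3.8 -6.4 6.9 g 12.0
-0.8 9.93 J [ -20.4 -167.2   81. ] Fxyz_jig -6.3 -6.7 5.9 g 12.2
-1.15 10.22 J [ -25.9 -167.2   72.7] Fxyz_jig -5.3 -6.5 2.2 g 11.4
-1.5 10.51 J [ -28.1 -167.2   63. ] Fxyz_jig -3.2 -6.5 0.3 g 11.8
-1.85 10.8 J [ -26.8 -167.2   53.4] Fxyz_jig -1.8 -5.7 -0.9 g 11.5
-2.2 11.09 J [ -22.3 -167.2   44.7] Fxyz_jig -0.4 -6.1 -1.1 g 11.8
-2.55 11.38 J [ -15.  -167.2   38.2] Fxyz_jig 1.0 -5.4 0.7 g 11.7
-2.9 11.68 J [  -5.9 -167.2   34.5] Fxyz_jig 1.2 -5.2 2.8 g 11.8
-3.25 11.97 J [   3.9 -167.2   34.1] Fxyz_jig -0.8 -5.9 6.3 g 11.7
```

Run:
```python
from h import *
import pickle
c,st=pickle.load(open("w4.pkl","rb"))
print([np.array(proj(c,st,J(*q))).round() for q in ((0,10,60),(-38,-30,30),(0,-120,60))])
cv2.imwrite("pics/w4b.png",cv2.resize(c["image"][:300,100:460],None,fx=2,fy=2))
```

```text
[array([ 271., -108.]), array([196.,  16.]), array([268., 156.])]
```

View pics/w4b.png

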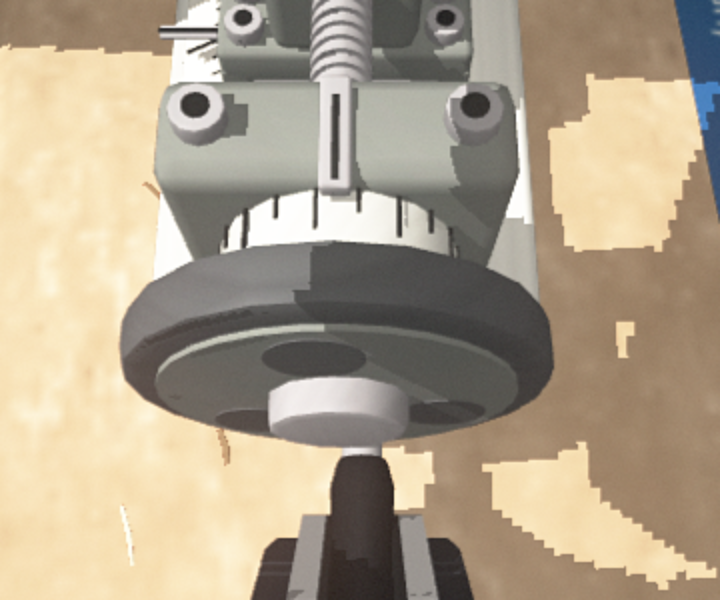

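Run:
```python
from rig import bot
from h import *
import pickle
c,st=pickle.load(open("w4.pkl","rb"));print("pointer",toJ(onz(c,st,195,15.5,35.5)).round(1))
def p(n):
    s=bot.read_state();f=s["ft_force"];print(n,round(s["clock"],2),"J",toJ(s["ee_pos"]).round(1),"F",(f@XJ).round(1),(f@YJ).round(1),f[2].round(1));return np.linalg.norm(f)
for w in np.linspace(-3.25,0,11)[1:]:
    bot.servo_line(crank(w),speed=70)
    if p(round(w,2))>45: break
bot.dwell(.3);p("end")
c,st=save(bot,"w5")
print("proj idx",proj(c,st,J(0,-120,81)))
cv2.imwrite("pics/w5b.png",cv2.resize(c["image"][:300,100:460],None,fx=2,fy=2))
```

```text
pointer [-37.  -35.1  35.5]
-2.92 12.35 J [  -5.8 -167.3   34.5] F -0.8 -4.5 3.1
-2.6 12.63 J [ -14.3 -167.3   37.8] F -0.2 -5.3 0.0
-2.28 12.92 J [ -21.4 -167.2   43.5] F -0.1 -6.2 0.1
-1.95 13.2 J [ -26.1 -167.2   51.3] F -1.4 -5.1 -0.8
-1.62 13.48 J [ -28.1 -167.2   60.1] F -3.3 -6.7 0.7
-1.3 13.77 J [ -27.2 -167.2   69.1] F -3.9 -7.2 0.5
-0.98 14.05 J [ -23.4 -167.2   77.4] F -5.8 -7.2 4.4
-0.65 14.33 J [ -16.9 -167.2   84.2] F -4.3 -7.3 6.7
-0.32 14.62 J [  -8.7 -167.2   88.5] F -2.4 -7.0 8.0
0.0 14.9 J [   0.4 -167.2   89.8] F 0.0 -7.0 5.7
end 15.2 J [   0.2 -167.2   89.8] F 0.1 -6.5 4.8
proj idx (np.float64(278.98158334579927), np.float64(188.58470127658805))
```

View pics/w5b.png

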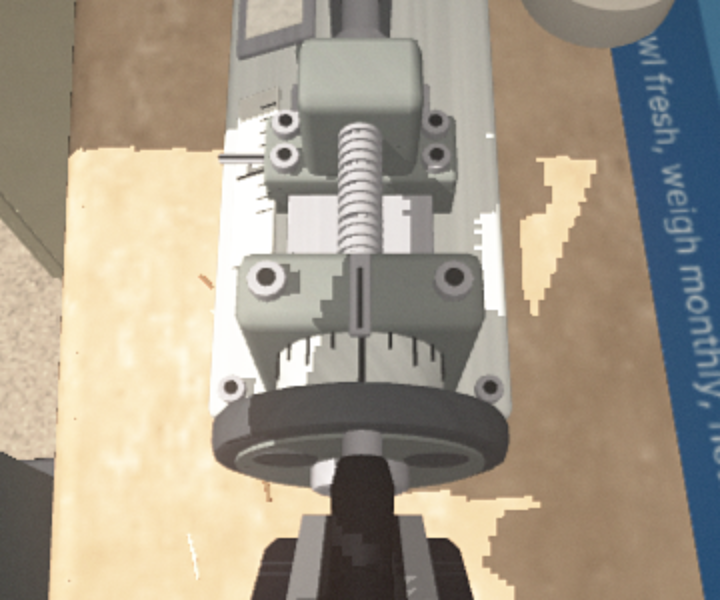

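Run:
```python
from h import *
import pickle
c,st=pickle.load(open("w5.pkl","rb"));g=cv2.cvtColor(c["image"],cv2.COLOR_BGR2GRAY).astype(float)
for v in range(134,194,3):
    r=g[v,272:290]; b=255-r; r2=np.clip(b-np.percentile(b,60)-5,0,None); print(v,round((r2*np.arange(272,290)).sum()/max(r2.sum(),1),2),r.astype(int))
for q in ((0,-100,86),(0,-110,86),(0,-115,81),(0,-122,81),(1,-122,81)): print(q,np.round(proj(c,st,J(*q)),2))
```

```text
134 279.57 [113 116 115 135 145 145 107  63  48 107 138 143 136 110 112 114 118 115]
137 279.56 [114 114 116 137 145 147 108  66  52 111 142 142 138 110 112 114 119 113]
140 279.52 [119 118 119 139 143 148 108  65  55 111 141 141 137 112 112 116 116 112]
143 279.48 [118 117 117 136 145 144 105  65  55 110 140 142 137 111 113 114 118 116]
146 279.55 [119 115 116 135 147 148 109  65  52 110 139 142 137 110 111 115 115 117]
149 279.49 [118 117 117 134 149 147 105  63  50 111 140 142 136 112 115 114 115 118]
152 279.51 [119 116 118 135 146 146 107  61  50 110 141 145 136 114 114 116 117 113]
155 279.51 [115 116 118 136 147 144 106  63  51 109 139 140 138 112 112 117 114 115]
158 279.53 [114 114 115 137 147 149 107  62  50 111 140 145 134 115 110 114 115 111]
161 279.53 [113 112 118 136 145 147 106  63  51 110 140 142 138 119 112 111 114 113]
164 282.21 [ 96  99 112 136 146 144 121 121 119 140 143 144 134 110  98  99  99  97]
167 282.89 [179 181 156 118 113 115 115 111 112 108 106 109 104 154 179 184 183 183]
170 280.5 [179 175 173 178 178 183 190  98  51  50 102 168 180 179 176 182 180 179]
173 280.48 [178 176 176 175 174 176 189  95  47  49 100 171 177 173 172 173 176 177]
176 280.47 [177 178 177 178 178 178 183  96  50  48 103 173 179 177 173 173 172 176]
179 280.47 [174 175 177 176 179 179 188  93  52  45 102 176 183 178 179 173 173 172]
182 280.49 [175 175 173 176 176 181 186  95  49  47  99 174 179 179 179 178 176 174]
185 280.47 [175 179 178 174 176 178 185  92  48  46 100 172 178 175 174 179 178 177]
188 280.47 [177 178 180 180 180 183 181  91  49  49  98 171 180 179 176 175 173 177]
191 275.5 [69 68 70 66 66 68 71 75 72 73 95 97 93 94 94 90 92 93]
(0, -100, 86) [278.96 142.68]
(0, -110, 86) [278.95 163.37]
(0, -115, 81) [278.99 178.07]
(0, -122, 81) [278.98 192.84]
(1, -122, 81) [281.23 192.84]
```

The zero line sits about 0.02 rad off the index and the pointer is on the long line. I'll release, check again, then grasp the tube.

Run:
```python
from rig import bot
from h import *
def p(n):
    s=bot.read_state();f=s["ft_force"];print(n,round(s["clock"],2),s["ee_pos"].round(1),"F",f.round(1),"g",round(s["grip_width"],1),round(s["grip_force"],1))
bot.move_gripper(34)
bot.servo_line(crank(0,back=50),speed=120);p("rel")
c,st=save(bot,"w6");g=cv2.cvtColor(c["image"],cv2.COLOR_BGR2GRAY)
u,v=np.round(proj(c,st,J(0,-115,81))).astype(int);u2,v2=np.round(proj(c,st,J(0,-98,86))).astype(int)
for a,b in ((u,v),(u2,v2)):
    for k in (-4,0,4): print(b+k,a-9,g[b+k,a-9:a+10])
# tube grasp pose
d=np.array([np.cos(np.radians(79.8)),np.sin(np.radians(79.8)),0]);O=np.array([522.6,316.8,0])-3*d
x=np.cross(d,ZJ);q=quat(np.column_stack([d,x,-ZJ]))
G=O-2*d
bot.move_to(np.array([490,-60,230]),QC)
bot.move_to(G+ZJ*130,q);bot.move_gripper(45)
bot.servo_line(G+ZJ*100,speed=150);p("above");save(bot,"w7")
```

```text
rel 16.14 [ 481.  -114.6  129.6] F [ 0.2  0.5 -0.3] g 33.8 0.0
157 271 [161 172 172 174 175 174 173 174 182 107  54  42 168 173 170 171 174 173
 176]
161 271 [176 175 174 172 175 176 175 177 183 108  52  40 170 182 175 173 173 169
 171]
165 271 [176 174 176 173 177 175 174 175 185  89  48  42 169 176 175 177 177 176
 170]
126 271 [115 115 114 113 115 105 131 143 147  75  45 131 141 135 110 111 112 114
 113]
130 271 [113 115 117 115 115 104 133 144 143  81  50 134 142 135 110 109 112 112
 111]
134 271 [118 119 118 116 117 106 136 145 147  77  46 132 143 138 110 111 113 114
 112]
above 18.77 [521.6 311.7  99.8] F [-0.2 -0.2 -0.7] g 45.3 0.0
```

Run:
```python
from rig import bot
from h import *
import pickle
c,st=pickle.load(open("w2.pkl","rb"));d=np.array([np.cos(np.radians(79.8)),np.sin(np.radians(79.8)),0]);O=np.array([522.6,316.8,0])-3*d;x=np.cross(d,ZJ)
P=cloud(c,st);k=(abs(P[...,0]-522)<60)&(abs(P[...,1]-317)<65)&(P[...,2]>36)
p=P[k]-O;a=p@d;l=p@x
print("lateral bins",[(b,round(np.median(l[(a>b)&(a<b+8)]),1),round(p[:,2][(a>b)&(a<b+8)].max(),1)) for b in range(-44,50,8) if ((a>b)&(a<b+8)).sum()>5],"ext",a.min().round(1),a.max().round(1))
G=O-2*d
def s_(n):
    s=bot.read_state();f=s["ft_force"];print(n,round(s["clock"],2),s["ee_pos"].round(1),"F",f.round(1),"g",round(s["grip_width"],1),round(s["grip_force"],1))
print(bot.servo_line(G+ZJ*38,speed=70,until_force=6));s_("down")
bot.move_gripper(5,20);s_("grip")
bot.servo_line(G+ZJ*120,speed=80);s_("up");save(bot,"w8")
```

```text
lateral bins [(-44, np.float64(-0.3), np.float64(42.1)), (-36, np.float64(-0.3), np.float64(41.9)), (-28, np.float64(-0.4), np.float64(42.1)), (-20, np.float64(-0.1), np.float64(42.1)), (-12, np.float64(-0.6), np.float64(42.9)), (-4, np.float64(-0.7), np.float64(42.9)), (4, np.float64(-0.2), np.float64(43.2)), (12, np.float64(-0.9), np.float64(43.5)), (20, np.float64(-0.5), np.float64(42.9)), (28, np.float64(-0.4), np.float64(44.6)), (36, np.float64(-54.3), np.float64(272.1)), (44, np.float64(-60.0), np.float64(272.6))] ext -42.4 77.2
False
down 19.86 [521.9 312.   38.5] F [ 0.4 -0.3  0.8] g 45.0 0.0
grip 20.24 [521.6 312.   38.4] F [-3.7  0.1  5.6] g 11.9 20.3
up 21.42 [521.5 311.8 119.4] F [-0.  -0.  -1.2] g 11.7 19.9
```

Run:
```python
from rig import bot
from h import *
q=quat(np.column_stack([YJ,XJ,-ZJ]))
def s_(n):
    s=bot.read_state();f=s["ft_force"];print(n,round(s["clock"],2),toJ(s["ee_pos"]).round(1),"F",f.round(1),"g",round(s["grip_width"],1),round(s["grip_force"],1))
bot.move_to(J(0,56,125),q)
bot.servo_line(J(0,56,78),speed=80);s_("over");bot.dwell(.2)
c,st=save(bot,"w9");s=bot.read_camera("side")
u,v=np.round(proj(s,None,J(0,60,72))).astype(int);print(u,v)
b=cv2.resize(s["image"][v-50:v+50,u-50:u+50],None,fx=4,fy=4,interpolation=cv2.INTER_CUBIC)
u,v=np.round(proj(c,st,J(0,56,72))).astype(int);print(u,v)
a=c["image"][20:420,80:480]
cv2.imwrite("pics/w9b.png",np.hstack([a,b]))
```

```text
over 22.96 [ 0.2 56.1 78.2] F [-0.   0.1  0.1] g 11.9 19.9
298 259
279 287
```

View pics/w9b.png

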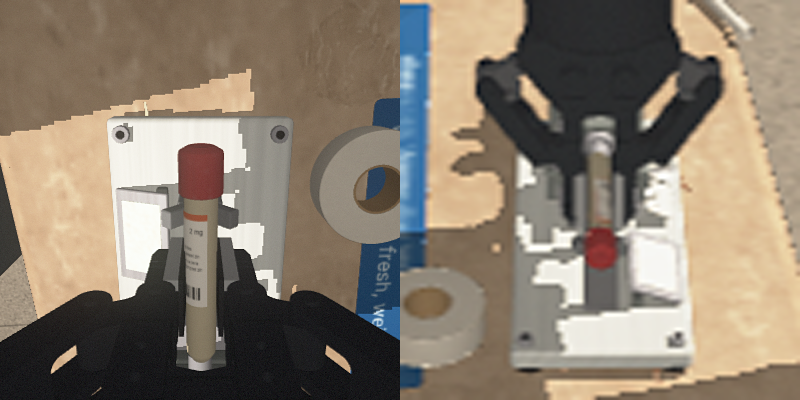

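Run:
```python
from rig import bot
from h import *
import pickle
c,st=pickle.load(open("w9.pkl","rb"))
for v in (166,180,195,215,235,260,285,310,340,355,365,378,384): print(v,toJ(dep(c,st,280,v,0)).round(1))
q=quat(np.column_stack([YJ,XJ,-ZJ]))
def s_(n):
    s=bot.read_state();f=s["ft_force"];print(n,round(s["clock"],2),toJ(s["ee_pos"]).round(1),"F",f.round(1),"g",round(s["grip_width"],1),round(s["grip_force"],1))
bot.servo_line(J(0,56,68),speed=50);bot.dwell(.15)
print(bot.servo_line(J(0,56,63),speed=12,until_force=2.5));s_("touch")
```

```text
166 [  0.5 105.3  72.1]
180 [  0.5 102.6  83.6]
195 [ 0.5 97.1 82.4]
215 [ 0.5 90.2 83.3]
235 [ 0.5 82.  81.2]
260 [ 0.5 72.6 81.7]
285 [ 0.5 62.2 81.4]
310 [ 0.4 51.2 80.7]
340 [ 0.4 38.1 81.2]
355 [ 0.4 31.7 82. ]
365 [ 0.4 26.5 81.4]
378 [ 0.4 20.  81.3]
384 [ 0.4  3.4 66.5]
True
touch 24.12 [-0.1 56.  64.3] F [-1.2  0.4  4.1] g 11.8 20.2
```

Run:
```python
from rig import bot
from h import *
def s_(n):
    s=bot.read_state();f=s["ft_force"];print(n,round(s["clock"],2),toJ(s["ee_pos"]).round(1),"Fy",(f@YJ).round(2),f.round(1),"g",round(s["grip_width"],1));return f@YJ
bot.move_gripper(28);s_("open")
bot.servo_line(J(0,56,110),speed=80)
bot.servo_line(J(0,138,110),speed=150);bot.move_gripper(0,20)
c,st=save(bot,"w10")
bot.servo_line(J(0,138,68),speed=80);bot.dwell(.3);f0=s_("ready")
print(bot.servo_line(J(0,106,68),speed=9,until_force=2.5));bot.dwell(.1);f1=s_("contact")
```

```text
open 24.42 [-0.3 55.9 64. ] Fy -0.18 [-0.7 -0.1 -0. ] g 27.7
ready 27.25 [1.000e-01 1.381e+02 6.830e+01] Fy -0.12 [-0.3 -0.1  0.3] g 0.2
False
contact 31.06 [  0. 106.  68.] Fy 0.47 [-0.2  0.5  0.2] g -0.3
```

Run:
```python
from rig import bot
from h import *
import pickle
c0,st0=pickle.load(open("w10.pkl","rb"))
s=bot.read_camera("side");c,st=save(bot,"w11")
u,v=np.round(proj(s,None,J(0,80,60))).astype(int)
b=cv2.resize(s["image"][v-50:v+50,u-50:u+50],None,fx=4,fy=4,interpolation=cv2.INTER_CUBIC)
cv2.imwrite("pics/w11b.png",np.hstack([c0["image"][20:420,80:480],b]))
```

```text
(no output)
```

View pics/w11b.png

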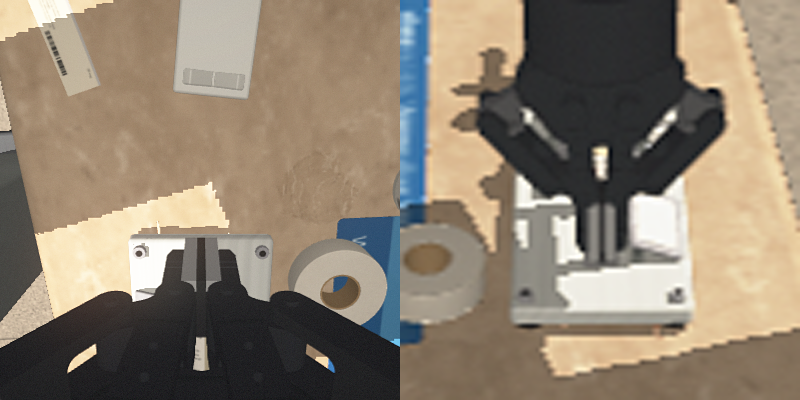

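Run:
```python
from rig import bot
from h import *
def s_(n):
    s=bot.read_state();f=s["ft_force"];print(n,round(s["clock"],2),toJ(s["ee_pos"]).round(2),"Fy",(f@YJ).round(2),f.round(1));return f@YJ
r=False;y=106
while not r and y>96:
    y-=2; r=bot.servo_line(J(0,y,68),speed=6,until_force=2.5);f=s_(r)
    if f>3: break
bot.dwell(.1);s_("settle")
```

```text
False 31.64 [1.0000e-02 1.0396e+02 6.7990e+01] Fy 0.17 [ 0.   0.2 -0.1]
False 32.12 [1.0000e-02 1.0195e+02 6.8000e+01] Fy -0.04 [-0.1 -0.  -0.1]
True 32.49 [ -0.13 100.17  67.8 ] Fy 2.56 [0.3 2.5 1.7]
settle 32.59 [ -0.17 100.16  67.67] Fy 2.24 [1.2 2.2 1.3]
```

Run:
```python
from rig import bot
from h import *
def s_(n):
    s=bot.read_state();f=s["ft_force"];print(n,round(s["clock"],2),toJ(s["ee_pos"]).round(2),"Fy",(f@YJ).round(2),f.round(1));return f@YJ
bot.servo_line(J(0,115,68),speed=60)
bot.servo_line(J(0,115,150),speed=100)
bot.servo_line(J(0,20,170),speed=120);bot.dwell(.2);s_("look")
c,st=save(bot,"w12")
P=(cloud(c,st)-OJ)@np.column_stack([XJ,YJ,ZJ])
hsv=cv2.cvtColor(c["image"],cv2.COLOR_BGR2HSV);red=((hsv[...,0]<8)|(hsv[...,0]>172))&(hsv[...,1]>120)&(hsv[...,2]>50)
k=red&(abs(P[...,0])<40)&(P[...,1]>40)&(P[...,1]<140)&(P[...,2]>15)
print("red",k.sum(),np.percentile(P[k],[2,50,98],axis=0).round(1) if k.any() else "")
for y in range(0,112,5):
    m=(abs(P[...,1]-y)<2.5)&(abs(P[...,0])<20)&(P[...,2]>40)&(P[...,2]<90)
    if m.sum()>5:
        p=P[m];t=p[:,2]>np.percentile(p[:,2],98)-2; print(y,m.sum(),p[t].mean(0).round(1),c["image"][m].mean(0).astype(int))
cv2.imwrite("pics/w12b.png",cv2.resize(c["image"][:400,130:430],None,fx=1.5,fy=1.5))
```

```text
look 35.12 [-1.1000e-01  2.0440e+01  1.6981e+02] Fy -0.2 [ 0.3 -0.2  0.6]
red 751 [[ -6.9  84.4  63.7]
 [  0.3  92.9  67.9]
 [  7.5 100.9  70. ]]
0 115 [-0.2 -0.1 66.5] [ 96  98 102]
5 107 [ 0.2  5.  66.3] [81 83 86]
10 134 [ 0.1  9.  66.9] [49 55 58]
15 106 [ 0.1 15.5 66.4] [ 93 112 122]
20 312 [-0.1 20.1 66.7] [ 88  98 104]
25 373 [ 0.2 24.9 66.9] [84 93 98]
30 144 [ 0.2 30.  67.1] [ 96 115 125]
35 141 [ 0.1 35.1 67.1] [ 96 116 126]
40 145 [ 0.1 40.2 67.3] [111 128 136]
45 155 [-0.2 44.9 67.5] [104 116 123]
50 156 [-0.1 50.  67.4] [120 133 141]
55 155 [ 0.1 54.9 67.4] [118 132 140]
60 157 [-0.  60.  67.5] [116 130 138]
65 165 [-0.1 64.8 67.4] [120 135 143]
70 345 [-0.  70.  67.3] [ 98 106 111]
75 409 [ 0.1 75.1 67.2] [ 85  94 105]
80 172 [ 0.  79.9 67. ] [ 93 113 126]
85 212 [ 0.6 85.6 68.9] [ 60  67 111]
90 243 [ 0.2 90.1 68.9] [ 48  51 108]
95 236 [ 0.1 95.2 68.7] [ 47  50 108]
100 170 [-0.  99.1 68.9] [ 45  48 107]
```

View pics/w12b.png

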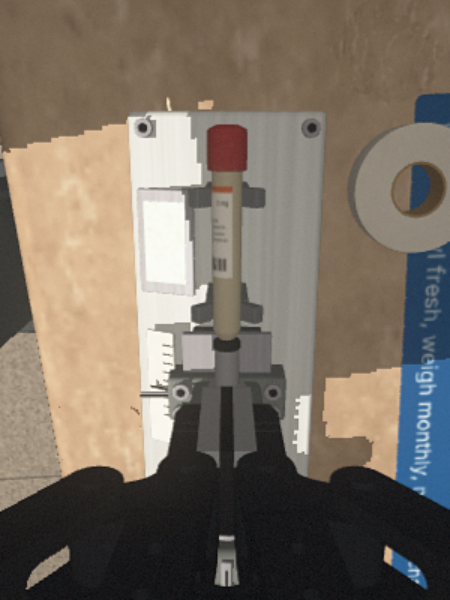

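Run:
```python
from h import *
import pickle
for n in ("w12","w11"):
    c,st=pickle.load(open(n+".pkl","rb"));print(n,toJ(st["ee_pos"]).round(1),st["grip_width"])
    P=(cloud(c,st)-OJ)@np.column_stack([XJ,YJ,ZJ])
    t=toJ(st["ee_pos"]);D=P-t
    m=(abs(D[...,0])<30)&(abs(D[...,1])<30)&(D[...,2]>-30)&(D[...,2]<40);print(m.sum())
    for z in range(-24,40,6):
        k=m&(abs(D[...,2]-z)<3)
        if k.sum()>3: print(z,k.sum(),np.percentile(D[k],[2,98],axis=0).round(1)[:,:2].tolist())
c,st=pickle.load(open("w12.pkl","rb"))
print("pointer",[toJ(onz(c,st,130+x/1.5,394/1.5,35.5)).round(1) for x in (145,165)], "w1 ref -22 at stop 8; rubber end", toJ(onz(c,st,130+228/1.5,340/1.5,66)).round(1))
g=cv2.cvtColor(c["image"],cv2.COLOR_BGR2GRAY);print(g[255:270,222:236])
```

```text
w12 [-1.000e-01  2.040e+01  1.698e+02] 0.17994938537914187
12221
-12 237 [[-10.9, 5.1], [11.6, 10.1]]
-6 463 [[-12.6, 5.1], [13.4, 10.1]]
0 526 [[-12.5, 5.0], [13.3, 10.1]]
6 580 [[-12.7, 5.1], [13.5, 10.2]]
12 566 [[-12.6, 5.1], [13.6, 10.2]]
18 955 [[-5.6, -11.7], [6.3, 10.2]]
24 787 [[-20.1, 5.0], [22.3, 12.4]]
30 2655 [[-28.1, -9.6], [27.4, 12.4]]
36 4496 [[-29.2, -9.0], [29.3, 12.1]]
w11 [ -0. 106.  68.] 0.062084782969369895
12225
-12 249 [[-10.8, 5.1], [11.6, 10.1]]
-6 448 [[-12.4, 5.2], [13.3, 10.1]]
0 566 [[-12.5, -29.5], [13.4, 10.1]]
6 564 [[-12.6, 5.1], [13.5, 10.1]]
12 571 [[-12.7, 5.2], [13.6, 10.1]]
18 945 [[-5.4, -11.7], [6.3, 10.2]]
24 784 [[-19.8, 4.9], [21.3, 12.3]]
30 2637 [[-27.8, -9.5], [27.5, 12.4]]
36 4462 [[-29.3, -9.2], [29.3, 12.1]]
pointer [array([-41.9, -29.6,  35.5]), array([-31.5, -29.6,  35.5])] w1 ref -22 at stop 8; rubber end [ 1.  11.1 66. ]
[[190 179 234 234 231 234 234 241 244 248 248 252 173 130]
 [192 177 232 233 233 233 235 243 208 240 250 251 169 133]
 [189 175 229 233 232 234 236 241 138  55  87  82  97 102]
 [189 178 230 234 232 231 236 239 230 167 146 128 105  85]
 [189 189 229 236 232 235 237 239 251 254 254 254 241 201]
 [191 186 222 230 230 232 234 235 247 250 248 249 250 252]
 [194 172 141 135 135 132 132 132 129 123 124 126 122 127]
 [196 202 177 173 172 175 172 175 173 173 172 173 173 172]
 [198  97  55  57  60  55  61  59  58  57  57  54  56  60]
 [200 148 127 130 129 128 133 128 132 135 133 134 133 135]
 [198 197 193 209 210 211 213 200 225 229 227 229 228 227]
 [197 195 199 232 234 234 238 228 248 251 250 250 250 250]
 [196 196 195 228 230 232 234 224 245 247 247 247 247 247]
 [195 194 189 227 230 233 235 222 246 246 247 246 246 247]
 [196 190 188 228 231 232 234 224 247 247 246 246 247 247]]
```

Run:
```python
from rig import bot
from h import *
def s_(n):
    s=bot.read_state();f=s["ft_force"];print(n,round(s["clock"],2),toJ(s["ee_pos"]).round(2),"Fy",(f@YJ).round(2),f.round(1));return f@YJ
bot.servo_line(J(0,128,150),speed=150)
bot.servo_line(J(0,128,62),speed=110);bot.servo_line(J(0,117,62),speed=40);bot.dwell(.15);s_("start")
r=False;y=117
while not r and y>100:
    y-=1.5; r=bot.servo_line(J(0,y,62),speed=8,until_force=1.5);f=s_(r)
    if f>1.5: break
bot.dwell(.1);s_("settle")
```

```text
start 37.58 [3.0000e-02 1.1708e+02 6.2050e+01] Fy -0.07 [ 1.2 -0.2  0.4]
False 37.92 [-2.000e-02  1.155e+02  6.198e+01] Fy 0.24 [ 0.1  0.2 -0.3]
False 38.26 [  0.   113.96  62.  ] Fy -0.82 [-0.1 -0.8  0.3]
False 38.6 [-1.0000e-02  1.1246e+02  6.1990e+01] Fy 0.48 [ 0.2  0.5 -0.1]
False 38.94 [1.0000e-02 1.1097e+02 6.2010e+01] Fy -0.7 [-0.6 -0.7  0.2]
False 39.28 [  0.   109.48  62.02] Fy -0.63 [-0.1 -0.6  0. ]
False 39.62 [  0.   107.94  62.  ] Fy 0.14 [0.4 0.1 0.5]
False 39.97 [2.0000e-02 1.0647e+02 6.2030e+01] Fy -0.13 [ 0.1 -0.1 -0. ]
False 40.31 [ -0.   104.95  61.99] Fy -0.57 [-0.3 -0.5  0.4]
False 40.65 [ -0.   103.46  61.99] Fy 0.59 [-0.4  0.6 -0.2]
False 40.99 [-2.0000e-02  1.0196e+02  6.2000e+01] Fy 0.44 [0.1 0.4 0.1]
False 41.33 [-2.0000e-02  1.0046e+02  6.1970e+01] Fy -0.72 [-0.6 -0.7  0.3]
True 41.54 [-5.0000e-02  1.0012e+02  6.1900e+01] Fy 4.13 [0.8 4.1 1.6]
settle 41.64 [-3.0000e-02  1.0014e+02  6.1880e+01] Fy 3.59 [0.1 3.6 1.4]
```

Run:
```python
from rig import bot
from h import *
def F(n=6):
    fs=[]
    for _ in range(n): fs.append(bot.read_state()["ft_force"]@YJ); bot.dwell(.02)
    return np.round(fs,2)
f=F();print(f,bot.read_state()["ee_pos"])
need=10.0-f.mean()-.6
print(bot.servo_line(J(0,98.5,62),speed=1.5,until_force=need));f=F(10);s=bot.read_state();print(round(s["clock"],2),toJ(s["ee_pos"]).round(2),f)
```

```text
[3.59 3.18 3.74 3.44 4.35 5.15] [502.27251912 177.77629343  61.8503882 ]
True
42.2 [ -0.11 100.18  61.71] [1.9  1.62 2.33 1.14 1.13 1.51 1.3  1.25 0.45 1.38]
```

Run:
```python
from rig import bot
from h import *
y=100.1
for i in range(14):
    r=bot.servo_line(J(0,y,61.8),speed=2,until_force=6)
    s=[];
    for _ in range(4): bot.dwell(.03);s.append(bot.read_state()["ft_force"])
    st=bot.read_state();f=np.mean(s,0);print(r,round(st["clock"],2),y,toJ(st["ee_pos"]).round(2),(f@YJ).round(2),f.round(1),np.round(np.array(s)@YJ,1))
    if f@YJ>8.8: break
    y-=.15
```

```text
False 42.58 100.1 [-8.0000e-02  1.0015e+02  6.1750e+01] 2.68 [-0.   2.7  0.2] [2.6 3.1 2.6 2.4]
False 42.97 99.94999999999999 [-1.000e-02  1.001e+02  6.183e+01] 5.27 [-0.2  5.3  0. ] [5.4 5.8 5.3 4.6]
False 43.35 99.79999999999998 [  0.   100.09  61.85] 6.29 [ 0.5  6.3 -0.2] [6.1 5.8 6.7 6.6]
False 43.73 99.64999999999998 [2.0000e-02 1.0004e+02 6.1890e+01] 7.31 [0.6 7.3 0.1] [7.4 7.3 6.9 7.6]
False 44.12 99.49999999999997 [5.0000e-02 1.0004e+02 6.1900e+01] 8.28 [0.3 8.3 0.1] [8.4 7.8 8.2 8.8]
False 44.5 99.34999999999997 [9.0000e-02 1.0001e+02 6.1960e+01] 9.59 [ 0.8  9.6 -0. ] [ 9.3  9.2 10.1  9.8]
```

Run:
```python
from rig import bot
from h import *
bot.servo_line(J(0,99.28,61.8),speed=2);bot.dwell(.4);print((bot.read_state()["ft_force"]@YJ).round(2))
bot.servo_line(J(0,128,62),speed=40);bot.servo_line(J(0,128,150),speed=120);bot.servo_line(J(0,20,170),speed=150);bot.dwell(.2)
c,st=save(bot,"w13");import pickle;c0,s0=pickle.load(open("w12.pkl","rb"))
print(round(st["clock"],2),toJ(st["ee_pos"]).round(1),st["ft_force"].round(1))
hsv=cv2.cvtColor(c["image"],cv2.COLOR_BGR2HSV);P=(cloud(c,st)-OJ)@np.column_stack([XJ,YJ,ZJ])
k=((hsv[...,0]<8)|(hsv[...,0]>172))&(hsv[...,1]>120)&(hsv[...,2]>50)&(abs(P[...,0])<40)&(P[...,1]>40)&(P[...,1]<140)&(P[...,2]>15)
print("red",k.sum(),np.percentile(P[k],[2,50,98],axis=0).round(1))
g,g0=[cv2.cvtColor(i["image"],cv2.COLOR_BGR2GRAY).astype(int) for i in (c,c0)]
d=abs(g-g0)>40;print("changed px",d.sum(),"stop region",d[215:290,220:320].sum());print("col231",g[222:270,231],g0[222:270,231])
# foot/rubber transition
print(g[215:240,281],g0[215:240,281])
bot.servo_line(J(0,-90,230),speed=200);bot.dwell(.2)
c,st=save(bot,"w14");g=cv2.cvtColor(c["image"],cv2.COLOR_BGR2GRAY)
for q in (J(0,-98,86),J(0,-116,81)):
    u,v=np.round(proj(c,st,q)).astype(int);print(u,v,[g[v+k,u-7:u+8] for k in (-2,0,2)])
```

```text
10.55
47.98 [-1.000e-01  2.060e+01  1.698e+02] [0.1 0.  0.1]
red 747 [[ -7.   84.6  63.7]
 [  0.3  92.7  67.9]
 [  7.5 101.2  70. ]]
changed px 1290 stop region 180
col231 [246 246 246 245 246 245 245 246 246 245 246 246 246 246 247 246 246 247
 246 247 247 246 246 246 246 245 245 245 245 245 246 244 246 247 246  73
 124 254 250 170 174  99  87 211 253 248 246 246] [246 246 245 245 245 246 246 245 246 246 246 246 246 245 247 247 247 247
 247 247 246 246 246 246 246 245 245 246 245 246 245 245 245 248 240  55
 167 254 250 123 173  57 135 229 251 247 246 247]
[125 126 124 124 124 127 124 121 112 113 111 110  85  41  44  47  47  49
  41  44  78 108 107 105 104] [124 123 126 125 122 126 123 121 113 111 113 108  51  46  41  48  50  46
  44  59 109 108 104 106 103]
281 209 [array([143, 144, 143, 140, 192, 193, 132,  57, 131, 179, 114,  80, 135,
       144, 142], dtype=uint8), array([144, 143, 142, 136, 191, 192, 131,  58, 134, 181, 111, 135, 140,
       142, 145], dtype=uint8), array([147, 142, 142, 138, 195, 192, 130,  59, 132, 181, 109, 131, 141,
       145, 143], dtype=uint8)]
281 229 [array([243, 240, 237, 238, 236, 239, 206,  89,  75, 218, 221, 211, 207,
       206, 205], dtype=uint8), array([243, 243, 239, 236, 233, 236, 205,  88,  70, 216, 224, 217, 207,
       201, 197], dtype=uint8), array([244, 242, 240, 237, 233, 235, 203,  89,  72, 212, 219, 217, 210,
       203, 195], dtype=uint8)]
```

```bash
python3 -c "
from rig import bot
print(bot.finish_job())"
```

```text
the job is handed in; nothing more can be done
None
```

The job is handed in at about 50 s of the 72 s allowed: the stop was wound back behind the mark and brought forward onto it (dial zero about 0.02 rad off the index), and the tube lies in the V supports against the stop, pressed home at about 10.5 N and released; one earlier push stopped early at a force I did not record, and contact came about 13 mm further in than the cap's visible end, which I could not explain.

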